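# Hook the spring balancer onto the mould's lifting bow

### The job

Take the orange grip of the spring balancer, pull its hook down and swing it in under the steel lifting bow of the aluminium mould. Ease it up by feel until the bow lies in the hook and carries the balancer's whole pull, and only then let go, so that the hook neither snaps up nor strains the bow. The mould stays where it stands, and the other things on the table are left alone.

Things in the scene. Friction and masses are not known exactly. Their poses are not given: they have to be found in the camera images.
- stand: Grey bolted foot plate, 130 x 130 mm, of the balancer. Origin: under its centre on the table top, on the mast's vertical axis. On it turns a steel mast with a blue spring drum on top (400 mm high); a blue arm slides up and down the mast and carries hook and orange grip at its end, 200 mm from the mast axis. At mast = 0 the arm points along the foot's -x. All of this counts as the stand.
- mast (a joint): swing of mast, arm and hook about the vertical mast axis, rad; it turns freely, and stays where it is left. 0: the arm points along the foot's -x; positive: the hook swings to the foot's +y (the robot's left). Range -0.95 to 0.6.
- carriage (a joint): How far the arm with hook and grip is pulled down, m: 0 at rest at the top, at most 0.12. A spring pulls it up with about 9 N at the top to 14 N at the bottom. Let go, it flies up.
- grip (a point): Point in the orange grip, an upright cylinder 24 mm across and 48 mm high on the arm's end; 28 mm above the arm's top face, 20 mm below the grip's top, 200 mm from the mast axis, and 138 mm straight above hook (about 303 mm above the table at rest).
- hook: 9 mm steel J-hook under the arm's end, on a stiff buffer (1 mm per 8 N). Origin: lowest point of the inside of its throat, where the bow seats; 165 mm above the table at rest. Axes: x along the arm to the mast, z up; the hook lies in y-z, shank at -y, tip at +y. The throat is 23 mm wide, open upwards; lowest metal 9 mm below the origin, the arm's underside 90 mm above it.
- hook_tip (a point): Top of the hook's tip: 22 mm above and 20 mm to the +y side of hook's origin (outermost metal 24 mm). It must pass below the bow's cross bar: the hook goes in tip first, swinging to its +y (mast growing).
- mould: loose aluminium and steel mould block, 110 (x) x 90 (y) x 40 (z) mm, about 3 kg, heavier than the balancer's pull, with a lifting bow on top. Origin: centre of its underside.
- bow_mid (a point): Point on the mould 70 mm above the middle of its top face: the underside of the bow's bar at its middle setting. The bow is an upside-down U: a 10 mm round steel bar along the mould's x, over its middle, on two legs (64 mm clear between). They are screwed in to an unknown depth: the real underside is up to 15 mm below or above this point; find it by feel. It does not move under load.
- tape: grey roll of wide tape lying flat, 108 x 106 x 48 mm, a bystander. Origin: centre of its underside.
- wing_white: white plastic part, a short foot bar with one upright wing, 30 x 117 x 110 mm, a bystander. Origin: centre of its underside.
- wing_double: white plastic part, a short foot bar with two upright wings, 32 x 108 x 108 mm, a bystander. Origin: centre of its underside.
Mind the look-alikes: they are no part of the job. What is shaped like the mould but turquoise is not meant.

How it is judged:
By the outcome, as a careful person would: the job done as asked, in the order asked, and still so for the second after the job is handed in, with the robot touching nothing.
It also fails if it takes over 51 s, if anything falls off the work surface, if the arm or the gripper's body presses on something with over 40 N, if the wrist force passes 120 N, or if a joint passes its speed limit or range.

### The arm

A 7-joint arm with a two-finger parallel gripper is mounted at the origin on the work surface; the furniture and walls round the work are solid. World frame = base frame: x ahead of the robot, y to its left, z up, the work surface at z = 0. Lengths are in m, angles in rad, forces in N, time in s.
With the tool pointing down it reaches from about 0.4 to 0.85 m from the base axis. Payload 6.9 kg.
Tool frame: the origin (TCP) lies midway between the tips of the shut fingers; the grasp point (between the pads) lies behind it (ctrl.pinch_z is the z of the grasp point in the tool frame, in m); z points along the fingers, y is the line along which they close (so a half turn about z gives the same grasp; the last joint's range is limited). The gripper opens to 85 mm and grips with 20 to 120 N. Pads are 22 mm wide; open, the fingers measure 114 mm over their backs; the gripper's body (76 mm by 85 mm) begins 54 mm behind the grasp point. The pads swing forward as they close: fully open they stand 13 mm farther back than shut.
Start: joints at [-1.121, 0.507, -0.238, 1.5, 0.126, 1.149, -0.155], TCP at [0.211, 0.588, 0.231] pointing down, gripper open.
Joint ranges: [-3.08, 3.08], [-0.24, 2.05], [-1.43, 1.35], [0, 2.5], [-1.52, 4.66], [0.17, 1.96], [-2.89, 2.89]. Speed limits (rad/s): [2.39, 2.39, 3.14, 3.14, 3.14, 3.14, 3.14].

### API

Orientations are given as a unit quaternion [w, x, y, z].
In Python, from station import ctrl, get_state, vision, ticket, models gives the robot as it stands. Calls block until the motion is done:
- ctrl.movep(position, orientation): joint-space move of the TCP to a pose.
- ctrl.movel(position, frame=None, max_speed=0.15): straight line of the TCP; frame=None keeps the orientation; max_speed is the mean speed in m/s.
- ctrl.set_joints(angles): joint-space move.
- ctrl.ungrasp() and ctrl.close_gripper(force=None): open the fingers fully, or close them until they stop; force is the grip in N (None keeps the last).
- ctrl.pause(seconds).
- ctrl.ik(position, orientation): joint angles nearest the present ones, or None.
- get_state(): the state.
- vision.grab_frame(name): name is "scene" or "side" or "wrist"; returns (picture, depth): 420x560x3 uint8, blue, green, red; 420x560 float32, m along the optical axis (not along the pixel's ray), 0 where there is no reading.
- vision.camera_info(name): a dict with "mtx" (3x3 intrinsics, pixels), "R" (3x3) and "t" (3): a world point X has camera coordinates R X + t; the wrist camera has in their place "hand_eye" (4x4, takes a point from camera to tool coordinates, whose origin is the TCP and whose axes are the flange's). Camera axes: x right, y down, z forward; pixel columns grow to the right and rows downward; lengths in m; the calibration is good to about 2 mm. A picture is of the moment at which its call begins: read the wrist's pose just before it. camera_info takes no time and is no camera call.
A pose or a line that the arm cannot do raises ctrl.Unreachable and nothing moves.
- ticket.close_job(): hands the job in; it is judged then, once.
Trained networks look in the newest picture that a camera, given by its name, has taken for a name from the list of things; names that differ only in an ending like _2 or _b are one class to them, and where a whole thing is asked for, a point or a joint stands for the part that bears it (a point fixed in the world has none). Each returns a list of dicts, best first, with "p" (0 to 1); they miss things now and then, are a little off and sometimes report something else, mostly with a low value. They report only what shows in the picture. A call takes as long as a camera call. They do not tell look-alikes from the thing itself.
- models.recognise(camera, target): "point" ([column, row] in pixels, amid what is visible of it).
- models.masks_of(camera, target): "mask" (420x560 bool, what is visible of it) and "point" ([column, row] in pixels, amid what is visible of it).
The state is a dict: "time": time; "qpos": joint angles; "qd": joint speeds; "tau": joint torques, N m; "tcp_pos": TCP position; "eef_rot": TCP orientation; "contact_force": force on the tool from outside, world axes, zero at the start; "wrist_torque": the same for the moment, N m; "width": finger opening in m; "gripper_force": force on a finger pad.
Only numpy, scipy, OpenCV 4.12 (cv2) and the standard library are available. Lean on these libraries where they do the work, as an engineer would, in place of code of your own. Each camera call takes 0.05 s, during which the arm holds its last target. There are 200 camera calls.

## Working session

There is one attempt and no reset: what is moved stays moved. The work goes in short steps, each a Python script; the robot and the scene stay as the last script left them, time stands still between calls to the robot, and variables do not carry over. Pictures are saved under pics/ and viewed, at most 10 in all, crops included, and the job is handed in when it is done.

```bash
ls; mkdir -p pics; cat > h.py <<'E'
import numpy as np, cv2
from station import ctrl,get_state,vision,ticket,models
def dep(cam,px,d):
    i=vision.camera_info(cam);K=np.array(i["mtx"])
    c=np.linalg.inv(K)@np.array([px[0],px[1],1.])*d
    return np.array(i["R"]).T@(c-np.array(i["t"]))
def cloud(cam,depth,mask):
    v,u=np.nonzero(mask&(depth>0));d=depth[v,u]
    i=vision.camera_info(cam);K=np.array(i["mtx"])
    c=(np.linalg.inv(K)@np.stack([u,v,np.ones_like(u)]))*d
    return (np.array(i["R"]).T@(c-np.array(i["t"])[:,None])).T
E
python3 - <<'E'
from h import *
print(get_state()["time"])
ims=[]
for c in("scene","side"):
    im,d=vision.grab_frame(c); np.savez("f_%s.npz"%c,im=im,d=d); cv2.imwrite("pics/%s0.png"%c,im)
    for t in("stand","grip","hook","mould","tape","wing_white","wing_double"):
        for r in models.masks_of(c,t)[:3]:
            P=cloud(c,d,r["mask"])
            print(c,t,round(r["p"],2),np.round(r["point"]),r["mask"].sum(),np.round(np.median(P,0),3) if len(P) else None, np.round(np.percentile(P,[2,98],axis=0),3).tolist() if len(P) else None)
print(get_state()["time"],get_state()["eef_rot"],ctrl.pinch_z)
E
```

```text
pics
0.0
scene stand 0.77 [322. 201.] 3050 [ 0.625 -0.007  0.198] [[0.464, -0.11, -0.002], [0.715, 0.078, 0.395]]
scene grip 0.59 [318. 186.] 911 [ 0.537 -0.063  0.273] [[0.461, -0.112, 0.161], [0.654, 0.023, 0.324]]
scene grip 0.46 [430. 277.] 984 [ 0.69  -0.355  0.049] [[0.676, -0.4, 0.004], [0.707, -0.31, 0.105]]
scene hook 0.68 [315. 232.] 143 [ 0.48  -0.107  0.189] [[0.461, -0.114, 0.158], [0.488, -0.08, 0.248]]
scene mould 0.85 [217. 251.] 1436 [0.343 0.143 0.038] [[0.299, 0.096, -0.003], [0.415, 0.273, 0.12]]
scene mould 0.77 [277. 261.] 1458 [ 0.434 -0.004  0.038] [[0.384, -0.047, -0.001], [0.525, 0.083, 0.13]]
scene mould 0.61 [256. 218.] 1015 [0.517 0.189 0.038] [[0.464, 0.141, -0.001], [0.583, 0.256, 0.119]]
scene tape 0.94 [192. 215.] 845 [0.387 0.345 0.034] [[0.339, 0.299, 0.001], [0.438, 0.401, 0.05]]
scene wing_white 0.61 [306. 344.] 929 [ 0.289 -0.27   0.028] [[0.274, -0.33, 0.004], [0.319, -0.23, 0.107]]
scene wing_white 0.24 [317. 186.] 880 [ 0.543 -0.057  0.273] [[0.462, -0.112, 0.161], [0.653, 0.026, 0.324]]
scene wing_double 0.55 [195. 216.] 844 [0.387 0.343 0.03
[... 346 characters left out ...]
9, 0.247]]
side mould 0.8 [220. 234.] 1146 [0.346 0.132 0.04 ] [[0.3, 0.095, 0.001], [0.395, 0.259, 0.123]]
side mould 0.71 [262. 260.] 1349 [ 0.438 -0.009  0.04 ] [[0.385, -0.048, 0.003], [0.496, 0.044, 0.132]]
side mould 0.56 [265. 210.] 820 [0.512 0.195 0.04 ] [[0.463, 0.148, 0.0], [0.577, 0.341, 0.123]]
side tape 0.81 [220. 194.] 749 [0.393 0.336 0.036] [[0.341, 0.299, 0.0], [0.437, 0.399, 0.052]]
side wing_white 0.71 [235. 350.] 759 [ 0.296 -0.275  0.029] [[0.275, -0.332, -0.0], [0.323, -0.196, 0.109]]
side wing_double 0.76 [400. 329.] 917 [ 0.692 -0.362  0.055] [[0.678, -0.403, 0.013], [0.712, -0.317, 0.108]]
0.8 [-1.39396978e-05  1.71571826e-01  9.85171613e-01 -2.83011132e-05] -0.0187
```

```bash
python3 - <<'E'
import numpy as np,cv2
a=np.load("f_scene.npz")["im"];b=np.load("f_side.npz")["im"]
A=cv2.resize(a[130:310,170:390],None,fx=1.8,fy=1.8,interpolation=2);B=cv2.resize(b[130:310,170:390],None,fx=1.8,fy=1.8,interpolation=2)
cv2.imwrite("pics/c1.png",np.hstack([A,B]))
E
```

```text
(no output)
```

View pics/scene0.png

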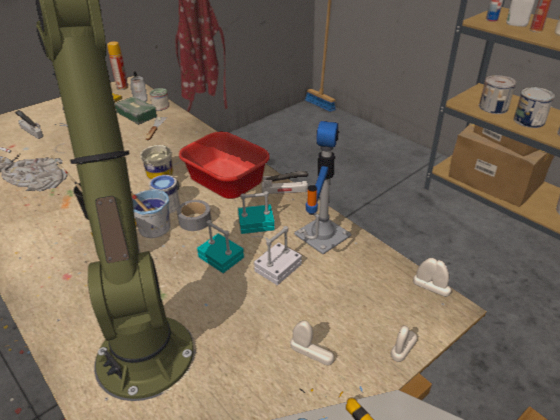

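View pics/c1.png

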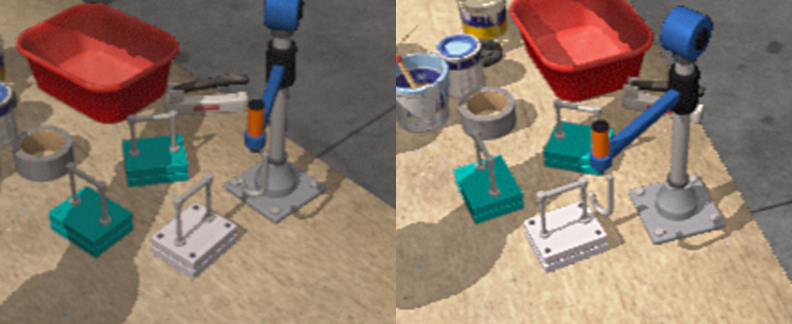

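Mould candidates in the scene picture: turquoise (220,252), turquoise (256,218) and aluminium (277,261). The aluminium one fits the description, and the crop confirms a light metal block with a bow. The grip is the orange cylinder at (312,197). The hook hangs just to the mould's -y side.

```bash
cat > meas.py <<'E'
from h import *
from scipy.optimize import least_squares
for c in("scene","side"):
    f=np.load("f_%s.npz"%c);im,d=f["im"],f["d"]
    P=cloud(c,d,np.ones(d.shape,bool)); v,u=np.nonzero(d>0); col=im[v,u].astype(int)
    def circ(Q,r):
        cam=-np.array(vision.camera_info(c)["R"]).T@np.array(vision.camera_info(c)["t"])
        s=least_squares(lambda p:np.hypot(Q[:,0]-p[0],Q[:,1]-p[1])-(p[2] if r is None else r),
            list(Q[:,:2].mean(0)+.01*(Q[:,:2].mean(0)-cam[:2])/np.linalg.norm(Q[:,:2].mean(0)-cam[:2]))+([.012] if r is None else []),loss="soft_l1",f_scale=.002)
        return np.round(s.x,4)
    hs=cv2.cvtColor(im,cv2.COLOR_BGR2HSV)[v,u].astype(int)
    o=(hs[:,0]<18)&(hs[:,1]>170)&(hs[:,2]>110)&(np.abs(P[:,0]-.48)<.06)&(np.abs(P[:,1]+.1)<.06)&(P[:,2]>.2)
    print(c,"grip",o.sum(),np.round(np.percentile(P[o],[5,50,95],axis=0),3).tolist(),circ(P[o],.012))
    m=(np.abs(P[:,0]-.655)<.05)&(np.abs(P[:,1]-.01)<.06)&(P[:,2]>.09)&(P[:,2]<.22)
    print("mast",m.sum(),np.round(np.median(P[m],0),3),circ(P[m],None))
    # foot plate edges
    ft=(np.abs(P[:,0]-.655)<.12)&(np.abs(P[:,1]-.01)<.12)&(P[:,2]>.006)&(P[:,2]<.018)
    r=cv2.minAreaRect((P[ft][:,:2]*1000).astype(np.float32));print("foot",ft.sum(),r,np.median(P[ft][:,2]))
    t=(np.abs(P[:,0]-.435)<.075)&(np.abs(P[:,1]+.005)<.07)&(P[:,2]>.034)&(P[:,2]<.046)
    r=cv2.minAreaRect((P[t][:,:2]*1000).astype(np.float32));print("top",t.sum(),r)
    b=(np.abs(P[:,0]-.435)<.06)&(np.abs(P[:,1]+.005)<.05)&(P[:,2]>.06)&(P[:,2]<.16)
    Q=P[b]; zt=np.percentile(Q[:,2],97)
    bar=Q[Q[:,2]>zt-.012]; mu=bar.mean(0);w=np.linalg.svd(bar[:,:2]-mu[:2])[2][0]
    s=(bar[:,:2]-mu[:2])@w
    print("bow",b.sum(),len(bar),"ztop",zt,Q[:,2].max(),"mid",mu,"dir",np.degrees(np.arctan2(w[1],w[0]))%180,s.min(),s.max(), "barcent",mu[:2]+w*(s.min()+s.max())/2)
    hk=(P[:,0]>.44)&(P[:,0]<.51)&(P[:,1]<-.05)&(P[:,1]>-.15)&(P[:,2]>.1)&(P[:,2]<.24)
    print("hook",hk.sum(),np.round(np.percentile(P[hk],[2,50,98],axis=0),3).tolist())
E
python3 meas.py
```

```text
scene grip 113 [[0.463, -0.108, 0.278], [0.469, -0.104, 0.298], [0.478, -0.096, 0.317]] [ 0.476  -0.0949]
mast 295 [0.635 0.004 0.15 ] [0.6432 0.0134 0.0132]
foot 673 ((639.923828125, -5.6122589111328125), (143.84979248046875, 178.2182159423828), 8.787322044372559) 0.010444210202875646
top 791 ((442.1134033203125, 1.32501220703125), (113.46774291992188, 94.54026794433594), 7.301087379455566)
bow 200 109 ztop 0.13299197591645454 0.1351113790453669 mid [4.40033487e-01 1.34178542e-04 1.28512092e-01] dir 7.881749751409444 -0.04300656377322641 0.043970036415539586 barcent [4.39556302e-01 6.81185052e-05]
hook 131 [[0.461, -0.114, 0.159], [0.48, -0.108, 0.184], [0.487, -0.08, 0.238]]
side grip 113 [[0.465, -0.108, 0.282], [0.472, -0.105, 0.302], [0.483, -0.1, 0.32]] [ 0.4749 -0.0948]
mast 322 [0.637 0.003 0.159] [0.6426 0.013  0.0131]
foot 906 ((648.8739013671875, 11.366416931152344), (227.41787719726562, 221.11495971679688), 85.2695541381836) 0.012742309568000446
top 825 ((441.6388854980469, 0.7477989196777344), (111.03099060058594, 94.67716217041016), 6.467770099639893)
bow 207 122 ztop 0.13516643637179349 0.13837372399829903 mid [ 0.44046068 -0.00067658  0.13067515] dir 7.208866780870238 -0.04463441246306775 0.04167458394022222 barcent [ 0.4419289  -0.00049087]
hook 125 [[0.461, -0.115, 0.161], [0.48, -0.109, 0.185], [0.489, -0.081, 0.238]]
```

```bash
cat >> h.py <<'E'
from scipy.spatial.transform import Rotation as Rn
M=np.array([.643,.0132]);R0=.2
def quat(a,s):
    y=s*np.array([-np.sin(a),np.cos(a),0]);z=np.array([0,0,-1.])
    q=Rn.from_matrix(np.stack([np.cross(y,z),y,z],1)).as_quat();return [q[3],q[0],q[1],q[2]]
def pose(a,gz,s,r=R0):  # gz: height of grasp point
    p=M-r*np.array([np.cos(a),np.sin(a)]);return [p[0],p[1],gz+ctrl.pinch_z]
def st(tag=""):
    s=get_state();print(tag,round(s["time"],2),"tcp",np.round(s["tcp_pos"],4),"F",np.round(s["contact_force"],1),"w",round(s["width"],4),"gf",np.round(s["gripper_force"],1));return s
E
python3 - <<'E'
from h import *
A0=np.arctan2(.0132+.0949,.643-.4755);print(np.degrees(A0))
for s in(1,-1):
    for a,z in((A0,.39),(A0,.303),(A0,.222),(.3,.222),(.063,.222),(.063,.27)):
        q=ctrl.ik(pose(a,z,s),quat(a,s));print(s,a,z,None if q is None else np.round(q,2))
E
```

```text
32.837111423201826
1 0.573115711179113 0.39 [-0.09  0.2   0.3   1.59 -0.06  1.36  2.36]
1 0.573115711179113 0.303 [-0.01  0.24  0.2   1.77 -0.05  1.13  2.36]
1 0.573115711179113 0.222 [ 0.1   0.32  0.07  1.9  -0.03  0.92  2.32]
1 0.3 0.222 [-0.03  0.27  0.09  1.97 -0.03  0.9   1.96]
1 0.063 0.222 [-0.09  0.26  0.04  2.   -0.01  0.89  1.59]
1 0.063 0.27 [-0.14  0.2   0.1   1.92 -0.02  1.02  1.61]
-1 0.573115711179113 0.39 [-0.29  0.22  0.57  1.6  -0.12  1.36 -0.7 ]
-1 0.573115711179113 0.303 [-0.28  0.28  0.57  1.77 -0.16  1.14 -0.66]
-1 0.573115711179113 0.222 [-0.26  0.36  0.56  1.91 -0.23  0.94 -0.58]
-1 0.3 0.222 [-0.38  0.31  0.57  1.98 -0.21  0.91 -0.97]
-1 0.063 0.222 [-0.52  0.3   0.61  2.   -0.22  0.9  -1.3 ]
-1 0.063 0.27 [-0.54  0.24  0.62  1.92 -0.16  1.03 -1.36]
```

```bash
python3 - <<'E'
from h import *
s=-1;A0=np.radians(32.84)
ctrl.movep([.40,.10,.40],quat(A0,s)); st("via")
ctrl.movep(pose(A0,.395,s),quat(A0,s)); st("above")
im,d=vision.grab_frame("wrist")
ctrl.movel(pose(A0,.305,s)); st("down")
im2,_=vision.grab_frame("side")
B=cv2.resize(im2[120:330,190:410],(440,420))
cv2.imwrite("pics/g1.png",np.hstack([cv2.resize(im,(360,420)),B]))
E
```

```text
via 2.78 tcp [0.4    0.101  0.3997] F [-0.  -0.  -0.5] w 0.0853 gf 0.0
above 3.63 tcp [ 0.4752 -0.0935  0.376 ] F [-0.  -0.3 -0.5] w 0.0851 gf 0.0
down 4.43 tcp [ 0.4754 -0.0949  0.2871] F [-0.8 -1.3  0.8] w 0.0854 gf 0.0
```

View pics/g1.png

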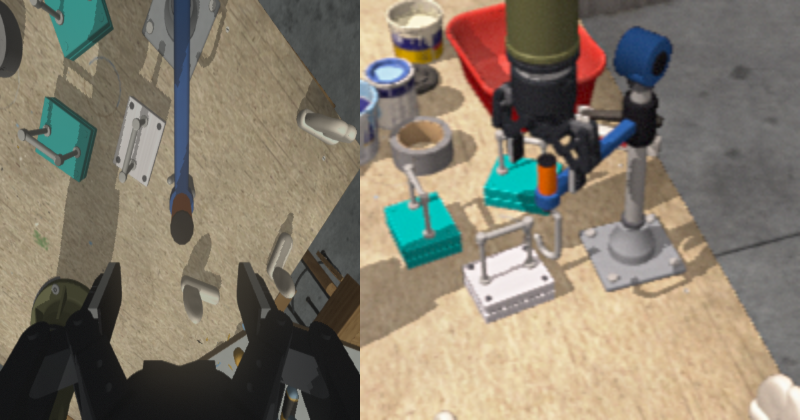

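The fingers straddle the grip (wrist view 181,220, central between them; side view 545,178). I'll close, pull down and swing to just short of the bow.

```bash
python3 - <<'E'
from h import *
s=-1;A0=np.radians(32.84)
ctrl.close_gripper(90); S=st("closed")
ctrl.movel(pose(A0,.28,s),max_speed=.06); st("pull1")
ctrl.movel(pose(A0,.221,s),max_speed=.08); S=st("pull2")
for a in np.linspace(A0,.27,5)[1:]:
    ctrl.movel(pose(a,.221,s),quat(a,s),max_speed=.08)
S=st("pre")
for c in("scene","side"):
    im,d=vision.grab_frame(c); np.savez("f2_%s.npz"%c,im=im,d=d)
    P=cloud(c,d,np.ones(d.shape,bool))
    h=pose(.27,0,s);k=(np.hypot(P[:,0]-h[0],P[:,1]-h[1])<.032)&(P[:,2]>.05)&(P[:,2]<.16)
    print(c,k.sum(),np.round(np.percentile(P[k],[1,5,50,95],axis=0),3).tolist())
a,b=[cv2.resize(np.load("f2_%s.npz"%c)["im"][150:300,225:365],(400,428),interpolation=2) for c in("scene","side")]
cv2.imwrite("pics/g2.png",np.hstack([a,b]))
E
```

```text
closed 5.08 tcp [ 0.4751 -0.0955  0.2867] F [-1.1 -0.5  5. ] w 0.0221 gf 87.9
pull1 5.65 tcp [ 0.4753 -0.0957  0.2621] F [-1.8 -0.4 10.4] w 0.022 gf 88.3
pull2 6.53 tcp [ 0.4754 -0.0959  0.2033] F [-2.8 -0.  13.3] w 0.0221 gf 88.6
pre 7.9 tcp [ 0.4506 -0.04    0.2032] F [-2.7 -0.7 11.9] w 0.0224 gf 88.5
scene 117 [[0.441, -0.061, 0.075], [0.442, -0.06, 0.078], [0.451, -0.053, 0.101], [0.456, -0.023, 0.155]]
side 106 [[0.441, -0.061, 0.076], [0.442, -0.06, 0.081], [0.451, -0.055, 0.103], [0.457, -0.023, 0.157]]
```

View pics/g2.png

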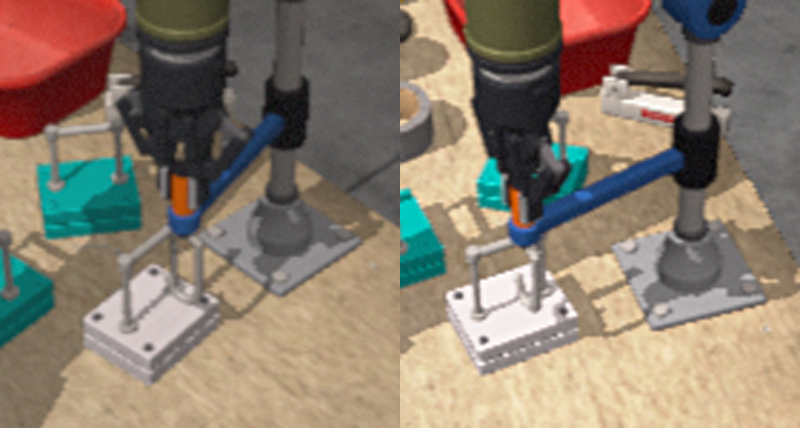

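The hook is below the bar and clear of the mould on its -y side (scene ~185,290; side ~530,290). Swinging in, then easing up.

```bash
python3 - <<'E'
from h import *
s=-1
S0=get_state()["contact_force"]
for a in np.linspace(.27,.063,6)[1:]:
    ctrl.movel(pose(a,.221,s),quat(a,s),max_speed=.05)
    S=st("%.3f"%a)
    if np.linalg.norm((np.array(S["contact_force"])-S0)[:2])>8: print("STOP");raise SystemExit
ctrl.movel(pose(.063,.236,s),max_speed=.04);S=st()
for c in("scene","side"):
    im,d=vision.grab_frame(c); np.savez("f3_%s.npz"%c,im=im,d=d)
a,b=[cv2.resize(np.load("f3_%s.npz"%c)["im"][170:300,225:345],(400,433),interpolation=2) for c in("scene","side")]
cv2.imwrite("pics/g3.png",np.hstack([a,b]))
E
```

```text
0.229 8.32 tcp [ 0.4486 -0.0321  0.2032] F [-2.2  0.8 12.9] w 0.0222 gf 88.5
0.187 8.63 tcp [ 0.4469 -0.0239  0.2032] F [-3.  -0.  11.6] w 0.0221 gf 88.5
0.146 8.95 tcp [ 0.4456 -0.0157  0.2032] F [-2.1  1.4 13.7] w 0.0218 gf 88.5
0.104 9.27 tcp [ 0.4446 -0.0074  0.2032] F [-3.  -0.  12.4] w 0.0223 gf 88.5
0.063 9.58 tcp [0.4439 0.0009 0.2032] F [-2.8  0.8 12.8] w 0.0223 gf 88.5
 10.11 tcp [0.4439 0.0006 0.2183] F [-2.4 -0.4 12.6] w 0.0224 gf 88.5
```

View pics/g3.png

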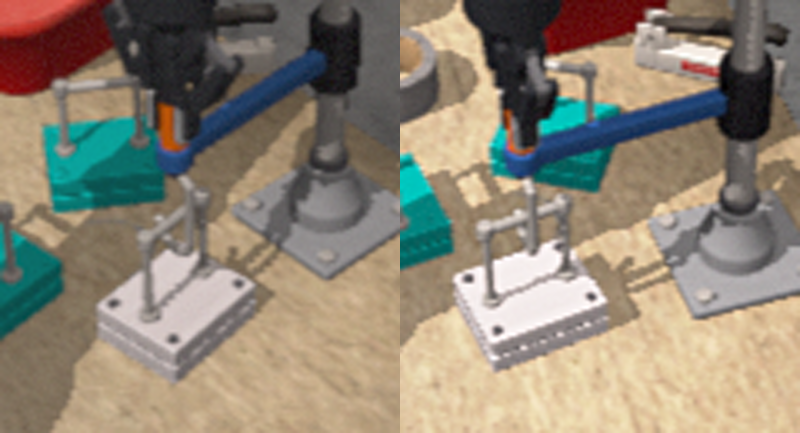

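The tip is past the bar on the far side (scene ~160,240; side ~530,185), and there is no side force. Now up by feel.

```bash
cat > up.py <<'E'
from h import *
def F(n=5):
    v=[]
    for _ in range(n): ctrl.pause(.04); v.append(get_state()["contact_force"])
    return np.mean(v,0)
def up(gz,step,stop,zmax):
    while gz<zmax:
        gz+=step; ctrl.movel(pose(.063,gz,-1),max_speed=.02); f=F()
        S=get_state();print("%.4f"%gz,round(S["time"],2),np.round(S["tcp_pos"],4),np.round(f,1))
        if f[2]<stop or np.hypot(*f[:2])>9: break
    return gz
if __name__=="__main__":
    g=up(.236,.002,9.5,.268); print("contact",g)
E
python3 up.py
```

```text
0.2380 10.67 [0.4439 0.0006 0.2202] [-2.5  1.2 12.7]
0.2400 11.12 [0.4439 0.0006 0.2222] [-3.   0.3 12.1]
0.2420 11.58 [0.4439 0.0006 0.2242] [-2.4  0.4 12.2]
0.2440 12.04 [0.444  0.0006 0.2263] [-2.7  0.6 12.2]
0.2460 12.5 [0.4439 0.0006 0.2283] [-2.1  0.3 12.2]
0.2480 12.96 [0.4439 0.0006 0.2302] [-2.7  1.  12.2]
0.2500 13.42 [0.4439 0.0006 0.2322] [-2.7  0.8 11.9]
0.2520 13.88 [0.4439 0.0006 0.2342] [-2.6  0.5 11.9]
0.2540 14.33 [0.4439 0.0006 0.2362] [-2.5  0.8 11.9]
0.2560 14.79 [0.4439 0.0006 0.2383] [-2.9  0.8 12. ]
0.2580 15.25 [0.444  0.0006 0.2402] [-2.7  0.1 11.8]
0.2600 15.71 [0.4439 0.0006 0.2422] [-2.4  0.6 11.6]
0.2620 16.17 [0.4439 0.0006 0.2436] [ 0.5 -0.1  6.3]
contact 0.262
```

```bash
python3 - <<'E'
from up import *
g=up(.262,.0003,.3,.2645); print(g)
E
```

```text
0.2623 16.62 [0.4439 0.0006 0.2438] [ 2.  -0.2  5. ]
0.2626 17.08 [0.4439 0.0006 0.244 ] [ 4.6 -0.1  3.4]
0.2629 17.54 [0.4438 0.0006 0.2442] [ 5.8 -0.2  1.8]
0.2632 18.0 [0.4438 0.0006 0.2444] [ 5.9 -0.1  0.3]
0.2635 18.46 [0.4438 0.0006 0.2446] [ 6.6 -0.9 -0.9]
0.2635000000000001
```

Fz on the tool has gone from 12 N to about 0, so the bow carries the whole pull. I'll check with a picture before and after letting go.

```bash
python3 - <<'E'
from up import *
def snap(n): 
    for c in("scene","side"): 
        im,d=vision.grab_frame(c); np.savez("%s_%s.npz"%(n,c),im=im,d=d)
snap("f4")
ctrl.ungrasp(); st("open"); ctrl.pause(.3); print(F())
ctrl.movel(pose(.063,.31,-1),max_speed=.06); st("up1")
ctrl.movel(pose(.063,.40,-1),max_speed=.12); st("up2"); snap("f5")
r=[np.hstack([cv2.resize(np.load("%s_%s.npz"%(n,c))["im"][160:300,225:365],(290,290),interpolation=2) for c in("scene","side")]) for n in("f4","f5")]
cv2.imwrite("pics/g5.png",np.vstack(r))
for n in ("f4","f5"):
  for c in("scene","side"):
    f=np.load("%s_%s.npz"%(n,c));P=cloud(c,f["d"],np.ones(f["d"].shape,bool))
    t=(np.abs(P[:,0]-.435)<.075)&(np.abs(P[:,1]+.005)<.07)&(P[:,2]>.034)&(P[:,2]<.046)
    print(n,c,cv2.minAreaRect((P[t][:,:2]*1000).astype(np.float32)))
    im=f["im"];v,u=np.nonzero(f["d"]>0);hs=cv2.cvtColor(im,cv2.COLOR_BGR2HSV)[v,u].astype(int)
    o=(hs[:,0]<18)&(hs[:,1]>170)&(hs[:,2]>110)&(np.abs(P[:,0]-.444)<.05)&(np.abs(P[:,1])<.05)&(P[:,2]>.18)
    print(" grip",o.sum(),np.round(np.percentile(P[o],[5,50,95],axis=0),3).tolist())
E
```

```text
open 19.19 tcp [0.4433 0.0006 0.2448] F [0.5 0.4 1.1] w 0.0857 gf 0.0
[ 0.26128308 -0.11509351  0.03334854]
up1 20.62 tcp [0.4432 0.0007 0.291 ] F [-1.2  0.   0.7] w 0.0857 gf 0.0
up2 21.52 tcp [0.443  0.0007 0.3806] F [0.1 0.  0.5] w 0.0853 gf 0.0
f4 scene ((441.20556640625, 1.1572380065917969), (117.03984832763672, 93.04431915283203), 7.959359645843506)
 grip 67 [[0.409, -0.011, 0.236], [0.433, -0.002, 0.262], [0.436, 0.019, 0.399]]
f4 side ((441.840576171875, 0.818145751953125), (111.98741149902344, 94.04920196533203), 6.801212787628174)
 grip 21 [[0.402, -0.02, 0.235], [0.432, -0.006, 0.266], [0.447, 0.006, 0.437]]
f5 scene ((441.45281982421875, 1.9737663269042969), (113.01590728759766, 94.10737609863281), 6.447090148925781)
 grip 103 [[0.432, -0.011, 0.236], [0.437, -0.007, 0.257], [0.448, 0.0, 0.276]]
f5 side ((440.7873229980469, 0.47435760498046875), (110.06572723388672, 97.12837982177734), 7.438233375549316)
 grip 98 [[0.433, -0.013, 0.238], [0.441, -0.008, 0.258], [0.452, -0.005, 0.278]]
```

View pics/g5.png

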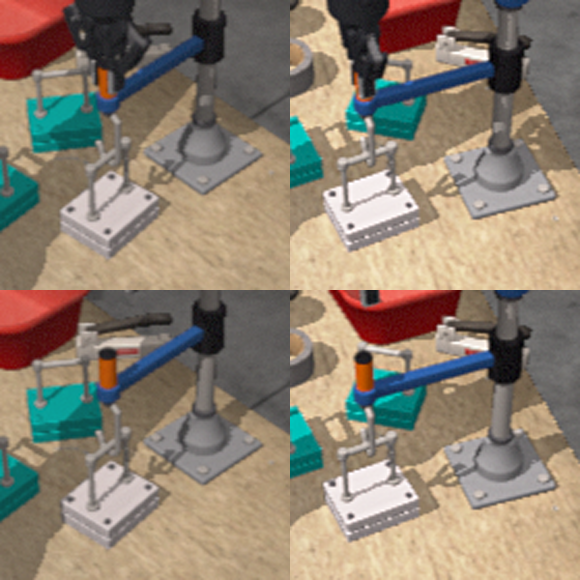

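The hook hangs in the bow, with the grip still at z≈0.26 and the mould unmoved. The robot is clear.

```bash
python3 -c "
from h import *
print(ticket.close_job())"
```

```text
the job is handed in; nothing more can be done
None
```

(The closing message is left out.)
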